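# Change the battery of a bedside monitor

## Task

The monitor's battery is flat and the charged one lies ready: swing the blue-knobbed latch fully aside, slide the spent pack out of the bay and lay it in the yellow collection bin. Then slide the charged pack into the bay until it is fully home and swing the latch shut behind it. Leave the alcohol bottle, the tape roll and the thermometer where they are, and the bin standing.

Things in the scene. Friction and masses are not known exactly. Their poses are not given: they have to be found in the camera images.
- monitor: White bedside monitor, fixed, 206 x 150 mm in plan, 118 mm high at the back. Origin: centre of its underside; x points from its open battery deck (front, x = -106 mm) to its back (x = +100), z up. From there to x = -20 mm it is a flat grey deck 8 mm high, 150 mm wide; then a 48 mm high white front with the slot, and behind it the display head, rising at 24 degrees from 68 mm at x = 0.
- slot_mouth (a point): Mouth of the battery slot at deck height, on its centre line; axes as the monitor's. The slot is 79 mm wide, 24.5 mm high above the deck, flared by about 5 mm at the sides and top in its first 10 mm, and ends at a wall 56 mm further along +x.
- bay_seat (a point): Where the origin of a battery pack lies when the pack is fully home (nose against the slot's end wall, lying on the deck, 8 mm above the worktop); axes as the monitor's. A pack at home has its front 50 mm in the slot; its rear 64 mm with the grip rib lie open on the deck.
- latch (a joint): Swing latch: a steel bar turning about an upright pin on the deck, lying across the pack's rear end when shut. 0 = shut; grows counter-clockwise seen from above; at 1.57 rad the bar points out of the bay along the monitor's -x and the pack can pass; stop at 1.75. It stays where it is left (about 2 N at the knob).
- latch_pivot (a point): Axis of the latch pin, 20 mm above the worktop, at the front right corner of the deck (monitor x = -96, y = -57 mm).
- latch_knob (a point): Middle of the latch's upright blue round knob: 17 mm thick, from 24 to 56 mm above the worktop, this point at 42 mm; 40 mm from the pin. The steel bar below it is at most 26 mm high, with a rubber bumper that meets the pack's rear end.
- spent_pack: Used battery pack, fully home in the bay at the start; one gauge cell glows red. Grey slab 114 (x) x 76 (y) x 22 mm. Origin: centre of its underside; x points to its nose (with the contacts; enters the slot first). A dark grip rib stands on top: 36 mm along x, 14 mm thick (y), centred at x = -23 mm, from z = 22 to 48 mm. 0.2 kg.
- charged_pack: Charged battery pack lying rib up on the worktop; all four cells of its gauge glow green. Same shape, size and axes as the spent pack.
- bin: Loose yellow open bin, 170 (x) x 130 (y) x 60 mm high, walls 4 mm (rim 9 mm), inside 162 x 122 mm, floor 4 mm thick. Origin: centre of its underside. 0.7 kg.
- alcohol_bottle: Bystander: small white bottle with blue cap, 41 mm across, 92 mm high, origin at the centre of its foot.
- tape_roll: Bystander: white roll of medical tape lying flat, 50 mm across, 26 mm high, origin at the centre of its underside.
- thermometer: Bystander: white clinical thermometer, 18 x 122 x 13 mm, long along its y, near the front edge of the worktop; origin at the middle of its underside.

How it is judged (in metres and radians):
On the way, in this order (a step that is already met when the one before it is completed fails the run):
1. the latch is swung aside, clear of the pack (past 1.3 rad) (value of joint latch above 1.3 rad), for 0.2 s.
2. the spent pack lies in the bin, released and at rest (x of spent_pack in the frame of bin between -0.05 and 0.05 m and y of spent_pack in the frame of bin between -0.045 and 0.045 m and z of spent_pack in the frame of bin between -0.005 and 0.03 m and linear speed of spent_pack below 0.03 m/s and contact force between spent_pack and the fingers below 0.05 N), for 0.2 s.
3. the charged pack is fully home in the bay (horizontal distance between charged_pack and bay_seat below 0.004 m and angle between the x axis of charged_pack and the x axis of bay_seat, either way round below 0.05 rad and z of charged_pack in the frame of bay_seat between -0.004 and 0.004 m), for 0.2 s.
At the end, for the whole second after the job is handed in: Charged pack home in the bay (origin within 4 mm of the seat, 0.05 rad of straight, flat on the deck), latch shut (below 0.15 rad), spent pack released and still in the upright bin (origin within 50 mm of its centre in x, 45 mm in y, at most 30 mm up). All at rest (all of step 2 and all of step 3 and value of joint latch below 0.15 rad and angle between bin's own z axis and vertical below 0.1 rad and linear speed of charged_pack below 0.02 m/s); the robot touches nothing.
It fails at once if the alcohol bottle is pushed more than 30 mm or knocked over (distance of alcohol_bottle from where it was at the start of the episode above 0.03 m or angle between alcohol_bottle's own z axis and vertical above 0.5 rad).
It fails at once if the tape roll is pushed more than 30 mm or knocked over (distance of tape_roll from where it was at the start of the episode above 0.03 m or angle between tape_roll's own z axis and vertical above 0.5 rad).
It fails at once if the thermometer is pushed more than 30 mm or knocked over (distance of thermometer from where it was at the start of the episode above 0.03 m).
It also fails if it takes over 72 s, if anything falls off the work surface, if the arm or the gripper's body presses on something with over 40 N, if the wrist force passes 120 N, or if a joint passes its speed limit or range.

## Robot

A 6-joint arm with a two-finger parallel gripper is mounted at the origin on a cart in front of the work surface, level with it; the furniture and walls round the work are solid. World frame = base frame: x ahead of the robot, y to its left, z up, the work surface at z = 0. Lengths are in m, angles in degrees, forces in N, time in s.
With the tool pointing down it reaches from about 0.3 to 0.75 m from the base axis. Payload 8.5 kg.
Tool frame: the origin (TCP) lies at the very end of the fingers, on their centre line; the grasp point (between the pads) lies 19 mm behind it; z points along the fingers, y is the direction in which the jaws open and shut (so a half turn about z gives the same grasp; the last joint's range is limited). The gripper opens to 85 mm and grips with 20 to 120 N. Pads are 22 mm wide; open, the fingers measure 114 mm over their backs; the gripper's body (76 mm by 85 mm) begins 54 mm behind the grasp point. The pads swing forward as they close: fully open they stand 13 mm farther back than shut.
Start: joints at [51.95, 21.807, 74.336, -0, 83.858, -12.336], TCP at [0.239, 0.496, 0.231] pointing down, gripper open.
Joint ranges: [-178.18, 178.18], [-50.72, 133.34], [12.68, 142.11], [-81.47, 261.47], [9.98, 163.14], [-165.26, 165.26]. Speed limits (degrees/s): [136.94, 136.94, 180, 180, 180, 180].

## Interface

Orientations are given as a 3x3 rotation matrix whose columns are the frame's x, y, z axes.
In Python, from rig import env, vision, close_job, spotter gives the robot as it stands. The module is installed in compiled form; this text tells all that it offers.
- The arm moves only by the tool jog_arm, never from a script. Its argument "plan" is a list that holds one entry, the list of rows, each a list of 6 numbers: the shift along the tool's x, y, z in units of 40 mm (1.0 is 40 mm), then the turn, a rotation vector about the tool's x, y, z in units of 0.15 rad (1.0 is 0.15 rad). A call has 1 to 10 rows; each row shifts and turns the commanded pose from where the row before left it, along the tool's axes as they then stand; what a row does not reach is not made up. A row lasts 1/10 s, in which the tool goes at most 50 mm and 8.59 degrees, less where a joint would pass 70% of its speed; a pose out of reach is approached as far as the arm can. A call with a number of a shift or a turn outside -1 to 1 is refused whole. A call with a gripper value outside its range is refused whole. "grip" is the opening, from -1 (shut) to 1 (fully open), set as the call begins (left out, the last holds). The fingers move at their own pace and stop on an object; "squeeze" is the grip in N (left out, the last holds). Time passes only in rows, so rows that do not move let the fingers close. It gives the time, the measured TCP pose, the force and the opening at its end, in the units of the state.
- env.observe(): the state, without advancing time (a new reading comes with each control period).
- vision.get_image(name): name is "side" or "top" or "wrist"; returns (picture, depth): 400x640x3 uint8, red, green, blue; 400x640 float32, m along the optical axis (not along the pixel's ray), 0 where there is no reading.
- vision.camera_info(name): a dict with "fx", "fy", "cx", "cy" (pixels), "rvec" (rotation vector, rad) and "tvec" (3), from world to camera coordinates, as OpenCV has them. Camera axes: x right, y down, z forward; pixel columns grow to the right and rows downward; lengths in m; the calibration is good to about 2 mm. A picture is of the moment at which its call begins: read the wrist's pose just before it. camera_info takes no time and is no camera call; for the wrist camera it gives the pose at the moment of the call.
- close_job(): hands the job in, once; it reports no verdict.
Trained networks look in the newest picture that a camera, given by its name, has taken for a name from the list of things; names that differ only in an ending like _2 or _b are one class to them, and where a whole thing is asked for, a point or a joint stands for the part that bears it (a point fixed in the world has none). Each returns a list of dicts, best first, with "score" (0 to 1); they miss things now and then, are a little off and sometimes report something else, mostly with a low value. They report only what shows in the picture. A call takes as long as a camera call.
- spotter.trace(camera, query): "pixels" (400x640 bool, what is visible of it) and "rect" ([left, top, right, bottom] in pixels, round what is visible of it).
The state is a dict: "time_s": time; "q": joint angles; "qvel": joint speeds; "joint_efforts": joint torques, N m; "position": TCP position; "tool_rot": TCP orientation; "ft_force": force on the tool from outside, world axes, zero at the start; "wrist_torque": the same for the moment, N m; "grip_width": finger opening in m.
Only numpy, scipy, OpenCV 4.12 (cv2) and the standard library are available. Lean on these libraries where they do the work, as an engineer would, in place of code of your own. Each camera call takes 0.05 s, during which the arm holds its last target.

## Working session

There is one attempt and no reset: what is moved stays moved. The work goes in short steps, Python scripts to look and compute and a tool call to move; the robot and the scene stay as the last step left them, time stands still between calls to the robot, and variables do not carry over. Pictures are saved under pics/ and viewed, and the job is handed in when it is done.

Besides the shell and the picture viewer there is one more tool, called after "Call:" by a JSON object that holds its "fn" and its "kwargs". jog_arm: Moves the arm, as the interface text tells. Its arguments: {"type":"object","properties":{"plan":{"type":"array"},"grip":{"type":"number"},"squeeze":{"type":"number"}},"required":["plan"]}

```bash
ls; mkdir -p pics; python3 - <<'E'
from rig import env, vision, close_job, spotter
import cv2
s=env.observe(); print(s)
for n in ["side","top","wrist"]:
    im,d=vision.get_image(n); cv2.imwrite(f"pics/{n}0.png",im[:,:,::-1]); print(n,vision.camera_info(n))
E
```

```text
pics
{'time_s': 0.0, 'q': array([ 5.19500417e+01,  2.18398003e+01,  7.43846337e+01, -3.39517389e-04,
        8.38575855e+01, -1.23373631e+01]), 'qvel': array([-0.11614441, -0.08128926,  0.08609384, -0.02797418,  0.01476642,
       -0.00815209]), 'joint_efforts': array([-1.39910968e-03, -4.48460484e+01, -2.31284684e+01, -2.08535571e-04,
        4.67544218e-03,  4.65339298e-06]), 'position': array([0.23845443, 0.49529632, 0.23072363]), 'tool_rot': array([[-9.00981815e-01,  4.33855965e-01, -8.77669542e-04],
       [ 4.33856749e-01,  9.00981155e-01, -1.13090806e-03],
       [ 3.00112509e-04, -1.39971045e-03, -9.99998975e-01]]), 'ft_force': array([ 0.87919825, -0.80760092,  1.06028677]), 'wrist_torque': array([-0.02490084,  0.01473842,  0.00409269]), 'grip_width': 0.08519277090462227}
side {'fx': 436.9264233770205, 'fy': 436.9264233770205, 'cx': 324.0068835465961, 'cy': 201.65116205317716, 'rvec': array([-0.00564656, -2.69134487,  1.59510755]), 'tvec': array([0.51625414, 0.06163179, 1.02351898])}
top {'fx': 432.83627705365706, 'fy': 432.83627705365706, 'cx': 316.1913781389119, 'cy': 194.8116953255339, 'rvec': array([ 2.14058027, -2.09519441,  0.20412748]), 'tvec': array([-0.03741603,  0.51852619,  1.01401709])}
wrist {'fx': 315.0622034748158, 'fy': 315.0622034748158, 'cx': 322.59664821341386, 'cy': 205.21961682761588, 'rvec': array([-2.42720093, -1.52462627, -0.23971237]), 'tvec': array([-0.54974505, -0.03870016,  0.38140849])}
```

View pics/top0.png

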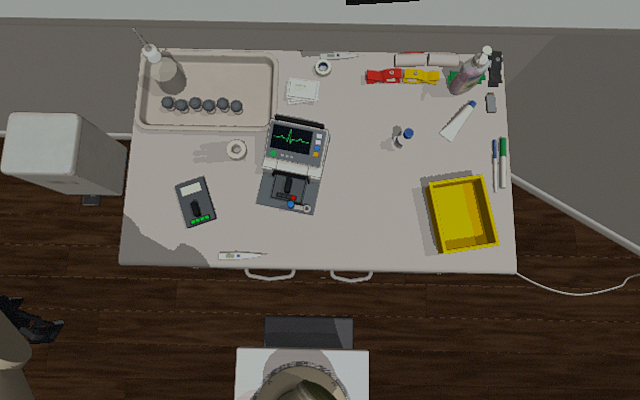

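View pics/side0.png

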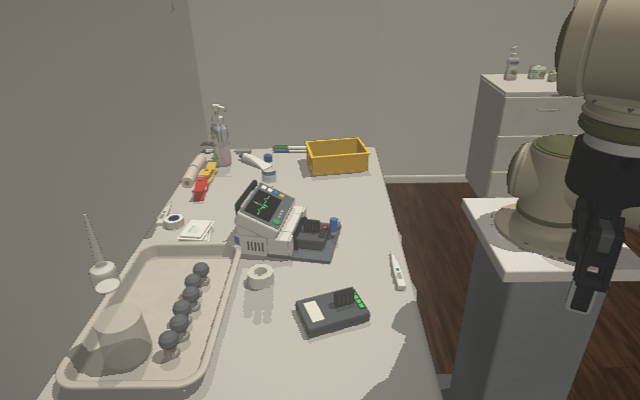

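View pics/wrist0.png

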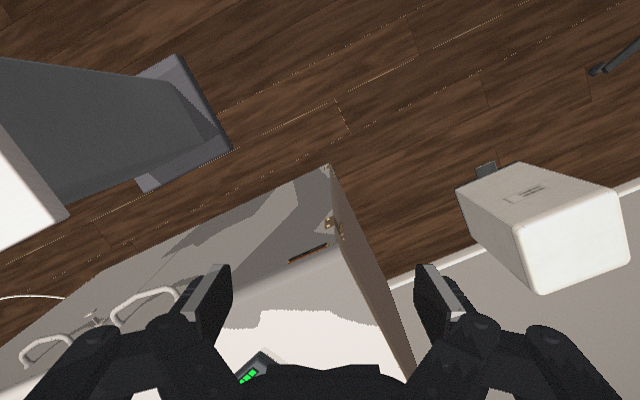

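The top view shows the monitor at about (293,165), with its deck toward the robot and the blue knob at about (291,204). The charged pack is at (196,202), the bin at (462,214), the tape at (236,150), the bottle at (400,135) and the thermometer at (242,256). Next I measure these from masks and depth.

```bash
cat > h.py <<'E'
from rig import env, vision, close_job, spotter
import cv2, numpy as np
def cam(n):
    c=vision.camera_info(n); K=np.array([[c['fx'],0,c['cx']],[0,c['fy'],c['cy']],[0,0,1]])
    R=cv2.Rodrigues(np.array(c['rvec']))[0]; return K,R,np.array(c['tvec'])
def cloud(n,d,c=None):
    K,R,t=c or cam(n); v,u=np.mgrid[0:400,0:640]
    P=np.stack([(u-K[0,2])/K[0,0]*d,(v-K[1,2])/K[1,1]*d,d],-1)
    return (P-t)@R      # R^T (P - t)
def proj(n,X,c=None):
    K,R,t=c or cam(n); p=(np.asarray(X)@R.T+t)@K.T; return p[...,:2]/p[...,2:]
def grab(n,tag=None):
    c=cam(n); im,d=vision.get_image(n)
    if tag: cv2.imwrite(f"pics/{tag}.png",im[:,:,::-1])
    return im,d,cloud(n,d,c),c
def find(n,q):
    r=spotter.trace(n,q); return r
E
python3 - <<'E'
from h import *
for n in ["top","side"]:
    im,d,P,c=grab(n)
    np.savez(f"/tmp/{n}.npz",im=im,d=d,P=P)
    for q in ["monitor","latch_knob","spent_pack","charged_pack","bin","alcohol_bottle","tape_roll","thermometer"]:
        r=find(n,q)
        for k in r[:2]:
            m=k['pixels']&(d>0); X=P[m]
            print(n,q,round(k['score'],2),k['rect'],m.sum(),'med',np.median(X,0).round(3),'min',np.percentile(X,2,axis=0).round(3),'max',np.percentile(X,98,axis=0).round(3))
            if k is r[0]: np.save(f"/tmp/{n}_{q}.npy",k['pixels'])
    # table height
    tb=P[(d>0)&(abs(P[...,2])<0.02)&(P[...,0]>0.3)&(P[...,0]<0.7)&(abs(P[...,1])<0.5)]
    print(n,'table z',np.median(tb[:,2]),tb.std(0))
E
```

```text
top monitor 0.62 [257.2, 118.5, 332.8, 214.8] 4778 med [0.608 0.028 0.071] min [ 0.488 -0.045  0.002] max [0.692 0.113 0.116]
top latch_knob 0.68 [287.4, 202.6, 309.5, 211.2] 164 med [0.492 0.016 0.027] min [ 0.481 -0.011  0.01 ] max [0.503 0.042 0.056]
top latch_knob 0.26 [217.2, 249.5, 257.6, 261.2] 287 med [0.37  0.168 0.009] min [ 0.361  0.118 -0.004] max [0.381 0.211 0.014]
top spent_pack 0.91 [270.7, 179.8, 308.3, 205.4] 762 med [0.537 0.042 0.029] min [0.506 0.005 0.007] max [0.57  0.082 0.055]
top charged_pack 0.72 [174.8, 176.8, 215.6, 228.1] 1345 med [0.5   0.276 0.02 ] min [0.444 0.234 0.008] max [0.557 0.324 0.046]
top bin 0.69 [426.1, 176.3, 499.0, 257.8] 4477 med [ 0.485 -0.394  0.005] min [ 0.394 -0.457 -0.001] max [ 0.57  -0.31   0.061]
top tape_roll 0.56 [226.1, 138.4, 249.1, 158.3] 347 med [0.641 0.183 0.022] min [ 0.617  0.159 -0.004] max [0.673 0.206 0.028]
top thermometer 0.81 [218.6, 251.8, 259.7, 260.4] 280 med [0.371 0.168 0.009] min [ 0.361  0.11  -0.004] max [0.381 0.21  0.014]
top table z -0.0017675989413769174 [0.10362692 0.28481939 0.0041874 ]
side monito
[... 397 characters left out ...]
7, 370.7, 177.3] 2063 med [ 0.479 -0.333  0.034] min [ 0.389 -0.458  0.   ] max [ 0.567 -0.304  0.06 ]
side alcohol_bottle 0.67 [262.4, 152.6, 273.2, 179.0] 169 med [ 0.67  -0.23   0.037] min [ 0.654 -0.245  0.016] max [ 0.687 -0.224  0.092]
side tape_roll 0.83 [247.7, 261.2, 274.6, 288.3] 561 med [0.639 0.198 0.022] min [0.616 0.165 0.001] max [0.662 0.211 0.026]
side thermometer 0.75 [390.9, 254.8, 403.7, 288.7] 225 med [0.37  0.186 0.011] min [0.361 0.129 0.004] max [0.376 0.216 0.013]
side thermometer 0.16 [263.3, 153.6, 275.6, 181.0] 205 med [ 0.67  -0.233  0.038] min [ 0.653 -0.25   0.016] max [ 0.688 -0.224  0.092]
side table z -0.0009751150044838016 [0.10301879 0.23623382 0.00380074]
```

```bash
python3 - <<'E'
from h import *
Z={n:np.load(f"/tmp/{n}.npz") for n in ["top","side"]}
def rect(X):
    r=cv2.minAreaRect((X[:,:2]*1000).astype(np.float32)); return [np.round(x,1) for x in r]
for n in Z:
    P=Z[n]['P']; d=Z[n]['d']
    M=lambda q:np.load(f"/tmp/{n}_{q}.npy")&(d>0)
    for q,lo,hi in [("charged_pack",.016,.028),("charged_pack",.04,.055),("spent_pack",.024,.036),("spent_pack",.05,.062),("bin",.055,.068),("monitor",.004,.013),("monitor",.04,.052),("monitor",.06,.13)]:
        m=cv2.erode(M(q).astype(np.uint8),np.ones((1,1)))>0
        X=P[m]; X=X[(X[:,2]>lo)&(X[:,2]<hi)]
        if len(X)>10: 
            mean=X[:,:2].mean(0); w,v=np.linalg.eigh(np.cov(X[:,:2].T)); a=np.degrees(np.arctan2(v[1,1],v[0,1]))
            print(n,q,lo,hi,len(X),rect(X),'mean',mean.round(4),'pca',a.round(1),'zmed',np.median(X[:,2]).round(4))
im=Z['top']['im'][:,:,::-1]
a=cv2.resize(im[110:220,250:340],None,fx=7,fy=7,interpolation=cv2.INTER_CUBIC)[:600]
cv2.imwrite("pics/mon0.png",cv2.resize(im[115:215,255:340],None,fx=6,fy=6,interpolation=cv2.INTER_CUBIC))
cv2.imwrite("pics/pack0.png",cv2.resize(im[165:240,165:230],None,fx=8,fy=8,interpolation=cv2.INTER_CUBIC))
E
```

```text
top charged_pack 0.016 0.028 1149 [array([502.4, 280.2]), array([112.8,  76. ]), np.float64(21.4)] mean [0.5033 0.2797] pca -158.0 zmed 0.0199
top charged_pack 0.04 0.055 87 [array([481.3, 272.5]), array([37.7, 14.3]), np.float64(20.3)] mean [0.4811 0.2715] pca -160.0 zmed 0.0452
top spent_pack 0.024 0.036 588 [array([538.3,  45.2]), array([75.7, 63.8]), np.float64(79.3)] mean [0.5383 0.0444] pca 79.9 zmed 0.0284
top spent_pack 0.05 0.062 87 [array([530.5,  42.9]), array([64.1, 20.8]), np.float64(4.6)] mean [0.5412 0.0435] pca -177.1 zmed 0.0534
top bin 0.055 0.068 840 [array([ 481.3, -384.5]), array([178.1, 138.8]), np.float64(10.1)] mean [ 0.4791 -0.3831] pca -169.4 zmed 0.0586
top monitor 0.004 0.013 879 [array([588.2,  35.9]), array([149.6, 199.2]), np.float64(78.9)] mean [0.5294 0.0503] pca 85.1 zmed 0.0066
top monitor 0.04 0.052 686 [array([577.2,   4.9]), array([144.4, 189.6]), np.float64(21.3)] mean [0.5899 0.0308] pca 87.3 zmed 0.0459
top monitor 0.06 0.13 2573 [array([645.8,  25.5]), array([146.5,  98.4]), np.float64(79.6)] mean [0.6441 0.0243] pca 80.0 zmed 0.09
side charg
[... 395 characters left out ...]
149.0 zmed 0.0292
side spent_pack 0.05 0.062 74 [array([542. ,  47.3]), array([13.9, 34.3]), np.float64(79.1)] mean [0.5431 0.0488] pca 170.4 zmed 0.0538
side bin 0.055 0.068 313 [array([ 479.5, -380.4]), array([176.2, 145.9]), np.float64(10.3)] mean [ 0.4812 -0.3732] pca -173.7 zmed 0.0583
side monitor 0.004 0.013 857 [array([556.8,  90. ]), array([243.2, 120.2]), np.float64(27.0)] mean [0.5503 0.0932] pca -166.3 zmed 0.0072
side monitor 0.04 0.052 821 [array([596.8,  65.6]), array([190.8, 126.7]), np.float64(45.5)] mean [0.6057 0.0629] pca -138.3 zmed 0.0467
side monitor 0.06 0.13 2249 [array([643.2,  30.1]), array([146.6,  96.5]), np.float64(79.6)] mean [0.6472 0.0486] pca 73.4 zmed 0.087
```

View pics/mon0.png

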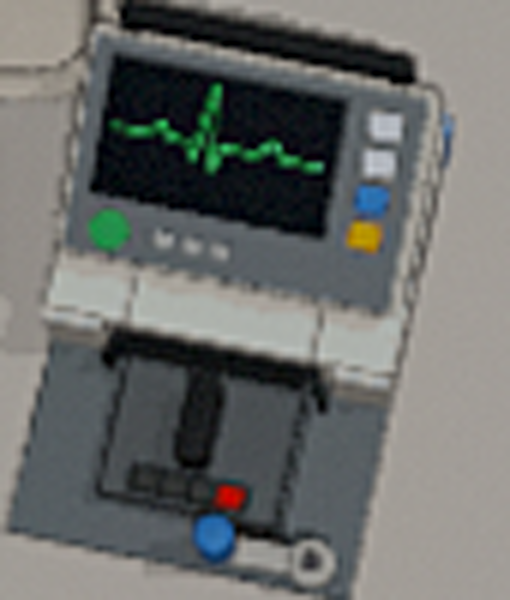

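View pics/pack0.png

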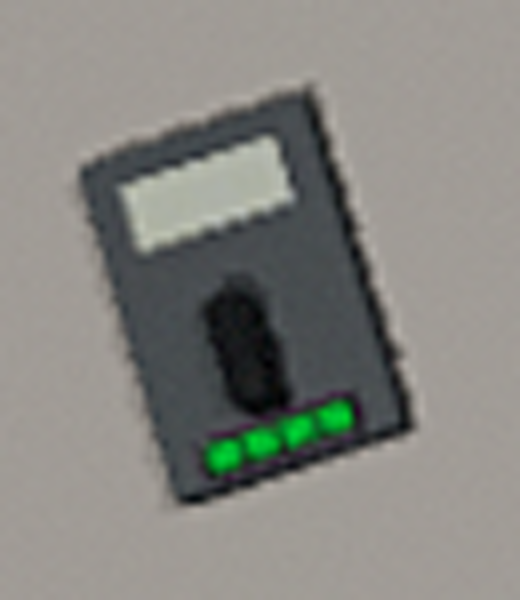

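```bash
cat >> h.py <<'E'
def state():
    s=env.observe(); R=np.array(s['tool_rot']); p=np.array(s['position']); return s,R,p
def phi(R): return np.degrees(np.arctan2(R[1,1],R[0,1]))
def goto(target,ph,step=0.9):
    """print total tool-frame units from here to target (straight down tool, jaw angle ph)"""
    s,R,p=state(); 
    dl=(R.T@(np.array(target)-p))/0.04
    a=np.radians(ph); y=np.array([np.cos(a),np.sin(a),0]);z=np.array([0,0,-1.]);x=np.cross(y,z)
    Rt=np.stack([x,y,z],1); rv=cv2.Rodrigues(R.T@Rt)[0].ravel()/0.15
    print('pos',p.round(4),'phi',phi(R).round(2),'F',np.round(s['ft_force'],1),'grip',round(s['grip_width'],4),'t',round(s['time_s'],2))
    print(' total units shift',dl.round(2),'turn',rv.round(2)); return dl,rv
E
python3 - <<'E'
from h import *
K,R,t=cam("wrist"); C=-R.T@t; s,Rt,p=state()
print("cam in tool",(Rt.T@(C-p)).round(4),'optical axis in tool',(Rt.T@R[2]).round(3),'img right in tool',(Rt.T@R[0]).round(3))
Z={n:np.load(f"/tmp/{n}.npz") for n in ["top","side"]}
for n in Z:
    im=Z[n]['im'];P=Z[n]['P'];h=cv2.cvtColor(im,cv2.COLOR_RGB2HSV)
    m=(h[...,0]>100)&(h[...,0]<125)&(h[...,1]>120)&(h[...,2]>60)&(P[...,0]>.46)&(P[...,0]<.53)&(abs(P[...,1]-.03)<.06)&(P[...,2]>.02)&(P[...,2]<.07)
    X=P[m]; print(n,'knob',m.sum(),X.mean(0).round(4),X.min(0).round(4),X.max(0).round(4)); tp=X[X[:,2]>.05]; print(len(tp),tp.mean(0).round(4) if len(tp) else '')
E
```

```text
cam in tool [ 8.040e-02  1.000e-04 -1.435e-01] optical axis in tool [-0.308  0.     0.951] img right in tool [-0.  1. -0.]
top knob 42 [0.4945 0.0364 0.0513] [0.4879 0.0296 0.031 ] [0.5023 0.0446 0.0575]
34 [0.4958 0.0364 0.0539]
side knob 15 [0.4948 0.0414 0.0549] [0.489  0.0358 0.0528] [0.5    0.0474 0.0569]
15 [0.4948 0.0414 0.0549]
```

```bash
python3 - <<'E'
from h import *
goto([.494,.039,.15],-10.5)
E
```

```text
pos [0.2386 0.4955 0.2313] phi 64.29 F [-0.3  0.  -0. ] grip 0.0855 t 1.05
 total units shift [-10.7   -7.51   2.03] turn [ 0.  -0.   8.7]
```

Call:
{"fn": "jog_arm", "kwargs": {"plan": [[[-0.4,-0.27,0.07,0,0,0],[-0.8,-0.56,0.15,0,0,0],[-0.8,-0.56,0.15,0,0,0],[-0.8,-0.56,0.15,0,0,0],[-0.8,-0.56,0.15,0,0,0],[-0.8,-0.56,0.15,0,0,0],[-0.8,-0.56,0.15,0,0,0],[-0.8,-0.56,0.15,0,0,0],[-0.8,-0.56,0.15,0,0,0],[-0.8,-0.56,0.15,0,0,0]]], "grip": 0.1}}

```text
time_s: 2.05
position: [0.421, 0.1708, 0.1745]
tool_rot: [[-0.901, 0.434, 0.001], [0.434, 0.901, 0.0], [-0.0, 0.0, -1.0]]
ft_force: [0.7, -0.3, -0.1]
grip_width: 0.0467
```

Call:
{"fn": "jog_arm", "kwargs": {"plan": [[[-0.8,-0.56,0.15,0,0,0],[-0.8,-0.56,0.15,0,0,0],[-0.8,-0.56,0.15,0,0,0],[-0.6,-0.4,0.11,0,0,0]]]}}

```text
time_s: 2.45
position: [0.4933, 0.0431, 0.1518]
tool_rot: [[-0.9, 0.435, 0.0], [0.435, 0.9, -0.0], [-0.0, -0.0, -1.0]]
ft_force: [0.2, 0.4, -0.3]
grip_width: 0.0467
```

Call:
{"fn": "jog_arm", "kwargs": {"plan": [[[0,0,0,0,0,0.9],[0,0,0,0,0,1],[0,0,0,0,0,1],[0,0,0,0,0,1],[0,0,0,0,0,1],[0,0,0,0,0,1],[0,0,0,0,0,1],[0,0,0,0,0,1],[0,0,0,0,0,0.8],[0,0,0,0,0,0]]]}}

```text
time_s: 3.45
position: [0.4924, 0.0452, 0.1522]
tool_rot: [[0.183, 0.983, 0.0], [0.983, -0.183, 0.0], [0.0, 0.0, -1.0]]
ft_force: [-0.5, 1.2, -0.5]
grip_width: 0.0465
```

```bash
python3 - <<'E'
from h import *
goto([.494,.039,.036],-10.5)
im,d,P,c=grab("wrist","w1")
np.savez("/tmp/w1.npz",im=im,d=d,P=P)
h=cv2.cvtColor(im,cv2.COLOR_RGB2HSV)
m=(h[...,0]>100)&(h[...,0]<125)&(h[...,1]>120)&(h[...,2]>60)&(P[...,0]>.46)&(P[...,0]<.53)&(abs(P[...,1]-.03)<.06)&(P[...,2]>.02)&(P[...,2]<.07)
X=P[m]; print(len(X),X.mean(0),X.min(0),X.max(0)); tp=X[X[:,2]>.053]; print(len(tp),tp.mean(0),tp.min(0),tp.max(0))
for q in ["latch_pivot","spent_pack"]:
  for k in find("wrist",q)[:1]:
    print(q,k['score'],k['rect']); 
    X=P[k['pixels']&(d>0)]; X=X[(X[:,2]>.025)&(X[:,2]<.035)]
    if q=="spent_pack": print(len(X),cv2.minAreaRect((X[:,:2]*1000).astype(np.float32)))
E
```

```text
pos [0.4924 0.0452 0.1522] phi -10.54 F [-0.5  1.2 -0.5] grip 0.0465 t 3.45
 total units shift [-0.15  0.07  2.9 ] turn [ 0.   -0.   -0.01]
456 [0.49479688 0.04167376 0.05132837] [0.48641051 0.02893882 0.02612623] [0.50247724 0.04734654 0.05872249]
307 [0.49452091 0.03991982 0.05639216] [0.48641051 0.03168843 0.05314606] [0.50247724 0.04706236 0.05872249]
latch_pivot 0.88 [315.5, 93.4, 638.3, 308.8]
spent_pack 0.57 [339.4, 137.5, 414.9, 228.5]
4785 ((538.4542236328125, 47.74083709716797), (75.53705596923828, 59.84520721435547), 79.300537109375)
```

View pics/w1.png

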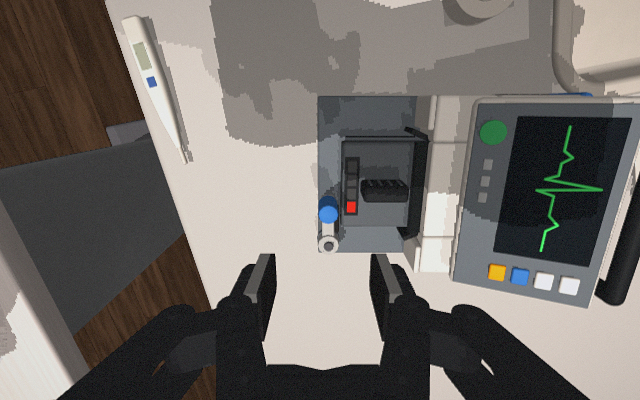

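The wrist view shows the knob at (328,208), the pin ring at (328,244), the rib at (384,190) and a single red cell at (351,207). The knob top measures (0.4945, 0.0395). I descend onto it.

Call:
{"fn": "jog_arm", "kwargs": {"plan": [[[-0.21,0.08,0,0,0,0],[0,0,0.4,0,0,0],[0,0,0.6,0,0,0],[0,0,0.6,0,0,0],[0,0,0.5,0,0,0],[0,0,0.35,0,0,0],[0,0,0.25,0,0,0],[0,0,0.18,0,0,0],[0,0,0,0,0,0]]], "grip": -0.2}}

```text
time_s: 4.5
position: [0.4938, 0.0362, 0.0364]
tool_rot: [[0.182, 0.983, -0.001], [0.983, -0.182, 0.0], [-0.0, -0.001, -1.0]]
ft_force: [0.3, 0.4, 0.4]
grip_width: 0.034
```

```bash
python3 - <<'E'
from h import *
goto([.494,.0365,.037],-10.5)
im,d,P,c=grab("wrist","w2")
E
```

```text
pos [0.4938 0.0362 0.0364] phi -10.47 F [0.3 0.4 0.4] grip 0.034 t 4.5
 total units shift [ 0.01  0.   -0.01] turn [-0.01  0.    0.  ]
```

View pics/w2.png

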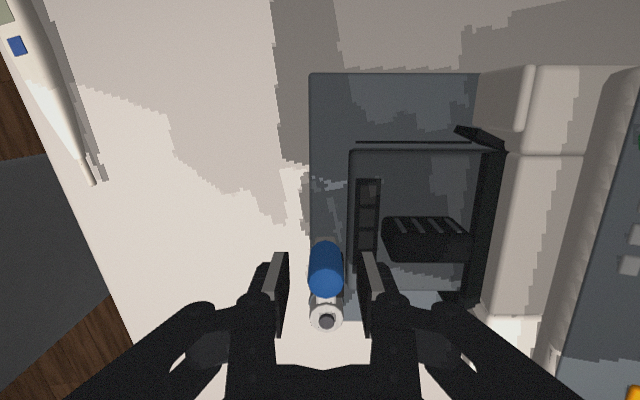

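The knob, at (325,270), stands centred between the pads, so I close on it gently.

Call:
{"fn": "jog_arm", "kwargs": {"plan": [[[0,0,0,0,0,0],[0,0,0,0,0,0],[0,0,0,0,0,0],[0,0,0,0,0,0],[0,0,0,0,0,0]]], "grip": -1, "squeeze": 25}}

```text
time_s: 5.05
position: [0.4945, 0.0364, 0.0375]
tool_rot: [[0.182, 0.983, 0.002], [0.983, -0.182, -0.0], [0.0, 0.002, -1.0]]
ft_force: [0.2, 1.0, 6.3]
grip_width: 0.0158
```

Call:
{"fn": "jog_arm", "kwargs": {"plan": [[[-0.01,-0.139,0,0,0,-1],[-0.01,-0.139,0,0,0,-1],[-0.01,-0.139,0,0,0,-1],[-0.01,-0.139,0,0,0,-1],[-0.01,-0.139,0,0,0,-1],[-0.01,-0.139,0,0,0,-1]]]}}

```text
time_s: 5.65
position: [0.4634, 0.0271, 0.0375]
tool_rot: [[-0.662, 0.75, 0.002], [0.75, 0.662, -0.001], [-0.002, 0.001, -1.0]]
ft_force: [1.8, -5.6, 4.3]
grip_width: 0.0155
```

```bash
python3 - <<'E'
from h import *
s,R,p=state(); pin=np.array([.4871,.0002]); r=p[:2]-pin; print(p,phi(R),np.hypot(*r),np.degrees(np.arctan2(-(r@[np.cos(np.radians(-10.5)),np.sin(np.radians(-10.5))]),r@[np.sin(np.radians(10.5)),np.cos(np.radians(10.5))])),s['ft_force'],s['wrist_torque'],s['grip_width'])
E
```

```text
[0.4633653  0.02714758 0.03746909] 41.431537896556 0.03590971614272867 51.872727418764654 [ 1.82266116 -5.63499782  4.32755183] [-0.96144811 -0.28723093 -0.2680766 ] 0.015459563247410931
```

Call:
{"fn": "jog_arm", "kwargs": {"plan": [[[-0.01,-0.139,0,0,0,-1],[-0.01,-0.139,0,0,0,-1],[-0.01,-0.139,0,0,0,-1],[-0.01,-0.139,0,0,0,-1],[-0.01,-0.139,0,0,0,-0.9],[0,0,0,0,0,0],[0,0,0,0,0,0]]]}}

```text
time_s: 6.35
position: [0.4507, 0.0032, 0.0375]
tool_rot: [[-0.993, 0.119, 0.002], [0.119, 0.993, -0.001], [-0.002, -0.001, -1.0]]
ft_force: [0.3, -2.9, 5.0]
grip_width: 0.0162
```

```bash
python3 - <<'E'
from h import *
s,R,p=state(); pin=np.array([.4871,.0002]); r=p[:2]-pin; print(p,phi(R),np.hypot(*r),np.degrees(np.arctan2(-(r@[np.cos(np.radians(-10.5)),np.sin(np.radians(-10.5))]),r@[np.sin(np.radians(10.5)),np.cos(np.radians(10.5))])),s['ft_force'],s['wrist_torque'],s['grip_width'])
grab("wrist","w3")
E
```

```text
[0.45072984 0.00324241 0.03746353] 83.19358987279676 0.036497191642325746 95.71826329843213 [ 0.2981208  -2.88914476  5.02618436] [-0.407846   -0.00446688 -0.06140372] 0.016238775862720153
```

View pics/w3.png

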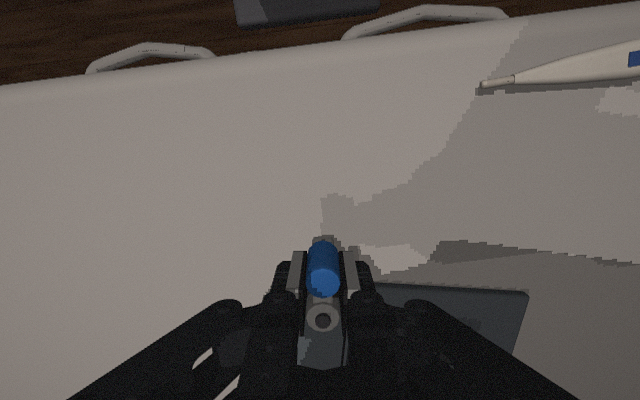

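Call:
{"fn": "jog_arm", "kwargs": {"plan": [[[0,0,0,0,0,0],[0,0,0,0,0,0],[0,0,0,0,0,0],[0,0,-0.3,0,0,0],[0,0,-0.6,0,0,0],[0,0,-0.6,0,0,0],[0,0,-0.3,0,0,0.44],[0,0,0,0,0,0]]], "grip": -0.2}}

```text
time_s: 7.2
position: [0.4507, 0.0037, 0.1101]
tool_rot: [[-0.983, 0.184, 0.003], [0.184, 0.983, -0.001], [-0.003, -0.0, -1.0]]
ft_force: [-0.0, -0.5, -0.2]
grip_width: 0.0346
```

```bash
python3 - <<'E'
from h import *
goto([.5406,.047,.036],79.4)
im,d,P,c=grab("top","t2")
cv2.imwrite("pics/t2c.png",cv2.resize(im[100:230,230:350,::-1],None,fx=4,fy=4))
E
```

```text
pos [0.4507 0.0037 0.1101] phi 79.38 F [-0.  -0.5 -0.2] grip 0.0346 t 7.2
 total units shift [-2.01  1.48  1.86] turn [-0.    0.02 -0.  ]
```

View pics/t2c.png

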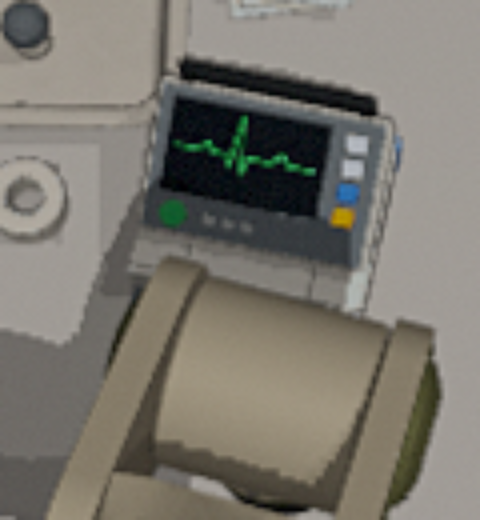

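Call:
{"fn": "jog_arm", "kwargs": {"plan": [[[-0.4,0.3,0,0,0,0],[-0.6,0.44,0,0,0,0],[-0.6,0.44,0.2,0,0,0],[-0.4,0.3,0.3,0,0,0],[0,0,0.3,0,0,0],[0,0,0,0,0,0]]]}}

```text
time_s: 7.85
position: [0.5378, 0.0474, 0.0742]
tool_rot: [[-0.983, 0.182, -0.006], [0.182, 0.983, 0.001], [0.006, -0.0, -1.0]]
ft_force: [0.6, 0.1, -1.1]
grip_width: 0.0341
```

```bash
python3 - <<'E'
from h import *
goto([.5406,.047,.036],79.4)
im,d,P,c=grab("wrist","w4")
E
```

```text
pos [0.5378 0.0474 0.0742] phi 79.49 F [ 0.6  0.1 -1.1] grip 0.0341 t 7.85
 total units shift [-0.08  0.    0.96] turn [-0.   -0.04  0.01]
```

View pics/w4.png

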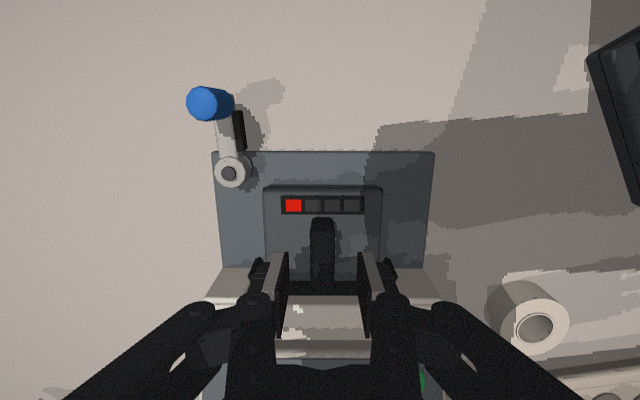

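The latch bar now points out of the bay, with the knob at (205,103). The rib at (322,245) lies between the pads, so I descend and grip it.

Call:
{"fn": "jog_arm", "kwargs": {"plan": [[[-0.05,0,0.3,0,0,0],[0,0,0.3,0,0,0],[0,0,0.2,0,0,0],[0,0,0.12,0,0,0],[0,0,0,0,0,0]]]}}

```text
time_s: 8.4
position: [0.5412, 0.0469, 0.0394]
tool_rot: [[-0.983, 0.184, -0.001], [0.184, 0.983, 0.0], [0.001, -0.0, -1.0]]
ft_force: [-0.3, -0.3, 0.5]
grip_width: 0.034
```

Call:
{"fn": "jog_arm", "kwargs": {"plan": [[[0,0,0,0,0,0],[0,0,0,0,0,0],[0,0,0,0,0,0],[0,0,0,0,0,0],[0,0,0,0,0,0]]], "grip": -1, "squeeze": 50}}

```text
time_s: 8.9
position: [0.5419, 0.0469, 0.0406]
tool_rot: [[-0.983, 0.184, 0.001], [0.184, 0.983, -0.0], [-0.001, 0.0, -1.0]]
ft_force: [-0.4, 0.2, 4.9]
grip_width: 0.013
```

```bash
python3 - <<'E'
from h import *
s,R,p=state();print(p,R,phi(R),s['ft_force'],s['wrist_torque'],s['grip_width'])
E
```

```text
[0.54186724 0.04691402 0.04059847] [[-9.82981393e-01  1.83702655e-01  9.57079744e-04]
 [ 1.83702617e-01  9.82981857e-01 -1.28476441e-04]
 [-9.64393488e-04  4.95281028e-05 -9.99999534e-01]] 79.41449622059551 [-0.3942549   0.24664188  4.88505933] [ 0.01255443  0.12750913 -0.00202444] 0.013042121244089462
```

Call:
{"fn": "jog_arm", "kwargs": {"plan": [[[0.1,0,0,0,0,0],[0.15,0,0,0,0,0],[0.25,0,0,0,0,0],[0.3,0,0,0,0,0],[0.3,0,0,0,0,0],[0.3,0,0,0,0,0],[0.3,0,0,0,0,0],[0.1,0,0,0,0,0]]]}}

```text
time_s: 9.7
position: [0.47, 0.0604, 0.0405]
tool_rot: [[-0.983, 0.183, 0.001], [0.183, 0.983, -0.0], [-0.001, 0.0, -1.0]]
ft_force: [2.8, -0.2, 2.1]
grip_width: 0.0124
```

```bash
python3 - <<'E'
from h import *
goto([.4586,-.3865,.13],100.2)
im,d,P,c=grab("wrist","w5")
E
```

```text
pos [0.47   0.0604 0.0405] phi 79.43 F [ 2.8 -0.2  2.1] grip 0.0124 t 9.7
 total units shift [ -1.77 -11.04  -2.24] turn [-0.    0.01 -2.42]
```

View pics/w5.png

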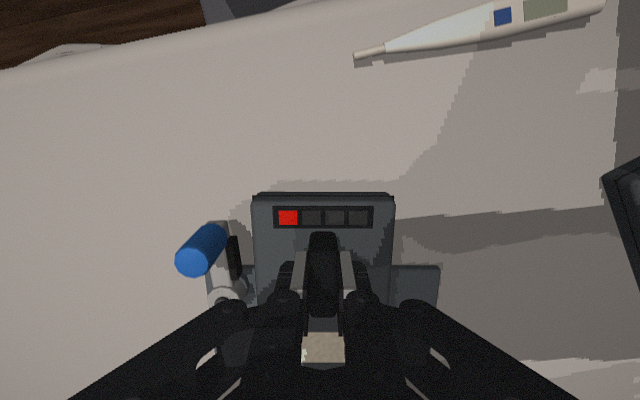

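Call:
{"fn": "jog_arm", "kwargs": {"plan": [[[0,0,-0.15,0,0,0],[0,0,-0.35,0,0,0],[0,0,-0.5,0,0,0],[0,0,-0.5,0,0,0],[0,0,-0.5,0,0,0],[0,0,-0.3,0,0,0],[0,0,0,0,0,0]]]}}

```text
time_s: 10.45
position: [0.4707, 0.0602, 0.133]
tool_rot: [[-0.983, 0.184, 0.001], [0.184, 0.983, -0.0], [-0.001, 0.0, -1.0]]
ft_force: [-0.1, 0.3, -2.2]
grip_width: 0.0128
```

```bash
python3 - <<'E'
from h import *
goto([.4586,-.3865,.13],100.2)
im,d,P,c=grab("wrist","w6")
im,d,P,c=grab("side","s6")
E
```

```text
pos [0.4707 0.0602 0.133 ] phi 79.42 F [-0.1  0.3 -2.2] grip 0.0128 t 10.45
 total units shift [ -1.75 -11.03   0.07] turn [-0.    0.   -2.42]
```

View pics/s6.png

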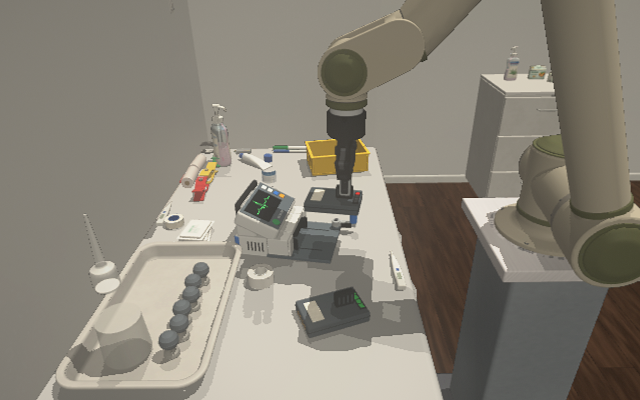

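The spent pack is held level above the deck at (333,200), so I carry it to the bin.

Call:
{"fn": "jog_arm", "kwargs": {"plan": [[[-0.06,-0.4,0,0,0,0],[-0.12,-0.8,0,0,0,0],[-0.15,-0.9,0,0,0,0],[-0.15,-0.9,0,0,0,0],[-0.15,-0.9,0,0,0,0],[-0.15,-0.9,0,0,0,0],[-0.15,-0.9,0,0,0,0],[-0.15,-0.9,0,0,0,0],[-0.15,-0.9,0,0,0,0],[-0.15,-0.9,0,0,0,0]]]}}

```text
time_s: 11.55
position: [0.4625, -0.2813, 0.1307]
tool_rot: [[-0.983, 0.184, -0.002], [0.184, 0.983, 0.002], [0.003, 0.002, -1.0]]
ft_force: [-0.5, 0.8, -2.3]
grip_width: 0.0126
```

Call:
{"fn": "jog_arm", "kwargs": {"plan": [[[-0.15,-0.9,0,0,0,-0.3],[-0.15,-0.8,0,0,0,-0.6],[-0.15,-0.5,0,0,0,-0.7],[0,-0.3,0,0,0,-0.6],[0,0,0,0,0,-0.2],[0,0,0,0,0,0]]]}}

```text
time_s: 12.15
position: [0.4693, -0.3807, 0.1309]
tool_rot: [[-0.985, -0.173, -0.002], [-0.173, 0.985, 0.002], [0.001, 0.002, -1.0]]
ft_force: [-0.2, -0.3, -1.9]
grip_width: 0.0123
```

```bash
python3 - <<'E'
from h import *
goto([.4586,-.3865,.13],100.2)
im,d,P,c=grab("wrist","w7")
im,d,P,c=grab("top","t7")
cv2.imwrite("pics/t7c.png",cv2.resize(im[150:280,400:530,::-1],None,fx=4,fy=4))
r=find("top","bin")[0]; m=r['pixels']&(d>0); X=P[m]; X=X[(X[:,2]>.055)&(X[:,2]<.068)]; print(r['score'],cv2.minAreaRect((X[:,:2]*1000).astype(np.float32)))
E
```

```text
pos [ 0.4693 -0.3807  0.1309] phi 99.97 F [-0.2 -0.3 -1.9] grip 0.0123 t 12.15
 total units shift [ 0.29 -0.1   0.02] turn [ 0.02 -0.01 -0.03]
0.97 ((536.2079467773438, -345.9379577636719), (84.99555969238281, 171.0086212158203), 49.59599685668945)
```

View pics/w7.png

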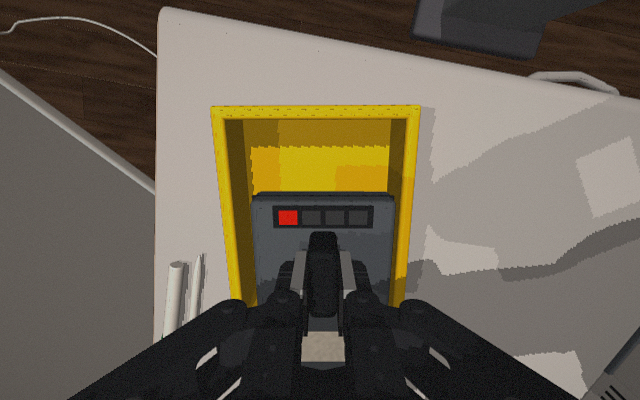

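View pics/t7c.png

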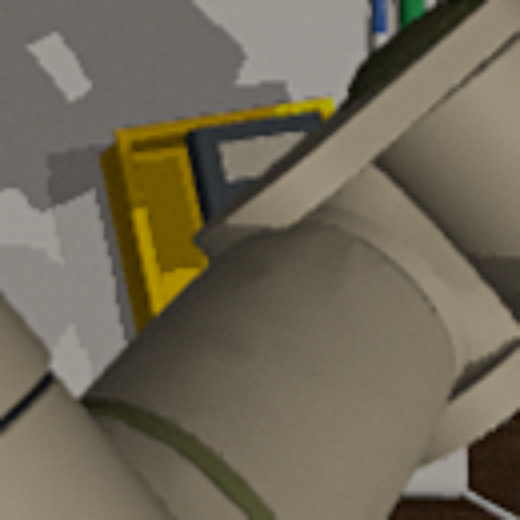

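Call:
{"fn": "jog_arm", "kwargs": {"plan": [[[0.29,-0.1,0,0,0,0],[0,0,0.3,0,0,0],[0,0,0.5,0,0,0],[0,0,0.5,0,0,0],[0,0,0.4,0,0,0],[0,0,0.3,0,0,0],[0,0,0.2,0,0,0],[0,0,0,0,0,0]]]}}

```text
time_s: 13.1
position: [0.4587, -0.3872, 0.0431]
tool_rot: [[-0.985, -0.174, -0.001], [-0.174, 0.985, 0.001], [0.001, 0.002, -1.0]]
ft_force: [0.2, 0.7, -2.5]
grip_width: 0.0126
```

```bash
python3 - <<'E'
from h import *
goto([.4586,-.3865,.038],100.2)
im,d,P,c=grab("wrist","w8")
E
```

```text
pos [ 0.4587 -0.3872  0.0431] phi 100.03 F [ 0.2  0.7 -2.5] grip 0.0126 t 13.1
 total units shift [-0.    0.02  0.13] turn [ 0.01 -0.01 -0.02]
```

View pics/w8.png

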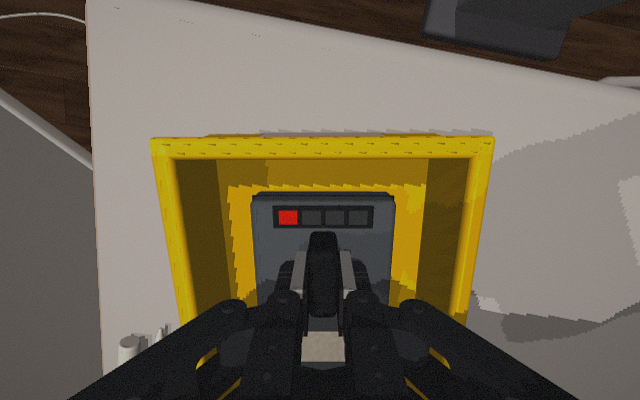

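The pack is centred in the bin, so I lower it the last few millimetres and release.

Call:
{"fn": "jog_arm", "kwargs": {"plan": [[[0,0,0.08,0,0,0],[0,0,0.04,0,0,0],[0,0,0,0,0,0]]]}}

```text
time_s: 13.45
position: [0.4591, -0.3875, 0.0394]
tool_rot: [[-0.985, -0.174, 0.0], [-0.174, 0.985, -0.0], [-0.0, -0.0, -1.0]]
ft_force: [0.1, -0.7, -2.4]
grip_width: 0.0127
```

Call:
{"fn": "jog_arm", "kwargs": {"plan": [[[0,0,0,0,0,0],[0,0,0,0,0,0],[0,0,0,0,0,0],[0,0,0,0,0,0],[0,0,-0.2,0,0,0],[0,0,-0.5,0,0,0],[0,0,-0.7,0,0,0],[0,0,-0.7,0,0,0],[0,0,-0.4,0,0,0],[0,0,0,0,0,0]]], "grip": -0.2}}

```text
time_s: 14.45
position: [0.4598, -0.3883, 0.1422]
tool_rot: [[-0.985, -0.174, 0.003], [-0.174, 0.985, -0.004], [-0.003, -0.005, -1.0]]
ft_force: [-0.5, 0.6, 0.5]
grip_width: 0.0342
```

```bash
python3 - <<'E'
from h import *
goto([.4805,.274,.13],110.6)
im,d,P,c=grab("wrist","w9")
E
```

```text
pos [ 0.4598 -0.3883  0.1422] phi 100.04 F [-0.5  0.6  0.5] grip 0.0342 t 14.45
 total units shift [-3.4  16.21  0.24] turn [-0.03  0.01 -1.23]
```

View pics/w9.png

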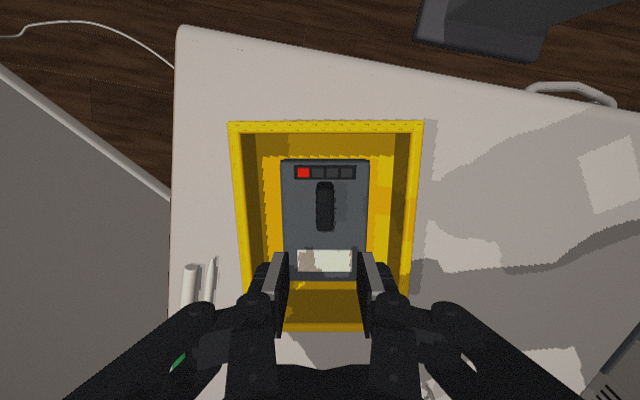

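The spent pack lies flat and free in the bin. Now the charged pack.

Call:
{"fn": "jog_arm", "kwargs": {"plan": [[[-0.08,0.4,0,0,0,0],[-0.17,0.8,0,0,0,0],[-0.19,0.9,0,0,0,0],[-0.19,0.9,0,0,0,0],[-0.19,0.9,0,0,0,0],[-0.19,0.9,0,0,0,0],[-0.19,0.9,0,0,0,0],[-0.19,0.9,0,0,0,0],[-0.19,0.9,0,0,0,0],[-0.19,0.9,0,0,0,0]]]}}

```text
time_s: 15.5
position: [0.4695, -0.0427, 0.1383]
tool_rot: [[-0.985, -0.174, -0.002], [-0.174, 0.985, 0.001], [0.002, 0.001, -1.0]]
ft_force: [1.0, -0.4, 0.1]
grip_width: 0.034
```

Call:
{"fn": "jog_arm", "kwargs": {"plan": [[[-0.19,0.9,0,0,0,0],[-0.19,0.9,0,0,0,0],[-0.19,0.9,0,0,0,0],[-0.19,0.9,0,0,0,0],[-0.19,0.9,0,0,0,0],[-0.19,0.9,0,0,0,-0.2],[-0.19,0.9,0,0,0,-0.4],[-0.19,0.8,0,0,0,-0.4],[-0.1,0.5,0,0,0,-0.2],[0,0,0,0,0,0]]]}}

```text
time_s: 16.5
position: [0.4728, 0.2681, 0.138]
tool_rot: [[-0.936, -0.351, -0.002], [-0.351, 0.936, -0.0], [0.002, 0.0, -1.0]]
ft_force: [-0.6, -0.8, -0.2]
grip_width: 0.0342
```

```bash
python3 - <<'E'
from h import *
goto([.4805,.274,.032],110.6)
im,d,P,c=grab("wrist","w10")
r=find("wrist","charged_pack")[0]; m=r['pixels']&(d>0); print(r['score'],r['rect'])
for lo,hi in[(.017,.026),(.042,.053)]:
    X=P[m]; X=X[(X[:,2]>lo)&(X[:,2]<hi)]; print(len(X),cv2.minAreaRect((X[:,:2]*1000).astype(np.float32)),np.median(X[:,2]))
E
```

```text
pos [0.4728 0.2681 0.138 ] phi 110.55 F [-0.6 -0.8 -0.2] grip 0.0342 t 16.5
 total units shift [-0.24  0.07  2.65] turn [ 0.   -0.01 -0.01]
0.94 [281.9, 170.0, 370.2, 295.2]
8564 ((500.5070495605469, 283.2257385253906), (113.7620620727539, 76.0068130493164), 20.822229385375977) 0.023002324758453496
788 ((478.73773193359375, 274.9210510253906), (35.175209045410156, 15.334619522094727), 20.21153450012207) 0.04852926397573432
```

View pics/w10.png

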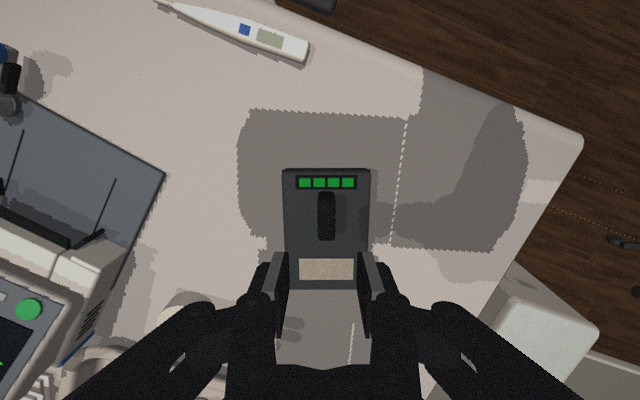

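The charged pack, with four green cells at (327,182), lies straight ahead. Its rib is at about (0.480, 0.275), so I go down to it.

Call:
{"fn": "jog_arm", "kwargs": {"plan": [[[-0.23,0.1,0.3,0,0,-0.02],[0,0,0.5,0,0,0],[0,0,0.6,0,0,0],[0,0,0.5,0,0,0],[0,0,0.4,0,0,0],[0,0,0.24,0,0,0],[0,0,0.1,0,0,0],[0,0,0,0,0,0]]]}}

```text
time_s: 17.4
position: [0.4813, 0.2729, 0.0333]
tool_rot: [[-0.937, -0.35, -0.001], [-0.35, 0.937, -0.0], [0.001, -0.0, -1.0]]
ft_force: [-0.2, 1.1, 0.7]
grip_width: 0.0343
```

```bash
python3 - <<'E'
from h import *
goto([.480,.275,.0326],110.8)
im,d,P,c=grab("wrist","w11")
E
```

```text
pos [0.4813 0.2729 0.0333] phi 110.49 F [-0.2  1.1  0.7] grip 0.0343 t 17.4
 total units shift [0.01 0.06 0.02] turn [-0.   -0.   -0.04]
```

View pics/w11.png

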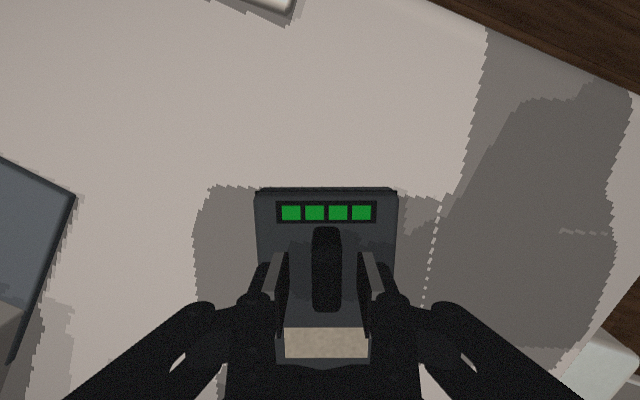

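Call:
{"fn": "jog_arm", "kwargs": {"plan": [[[0,0.06,0,0,0,-0.03],[0,0,0,0,0,0]]]}}

```text
time_s: 17.65
position: [0.4805, 0.2758, 0.0344]
tool_rot: [[-0.935, -0.355, 0.001], [-0.355, 0.935, 0.0], [-0.001, -0.0, -1.0]]
ft_force: [0.3, 0.9, -0.6]
grip_width: 0.0343
```

Call:
{"fn": "jog_arm", "kwargs": {"plan": [[[0,0,0,0,0,0],[0,0,0,0,0,0],[0,0,0,0,0,0],[0,0,0,0,0,0],[0,0,0,0,0,0]]], "grip": -1, "squeeze": 70}}

```text
time_s: 18.15
position: [0.4805, 0.2756, 0.0343]
tool_rot: [[-0.935, -0.355, 0.001], [-0.355, 0.935, 0.0], [-0.001, 0.0, -1.0]]
ft_force: [-1.9, -0.3, 6.7]
grip_width: 0.0119
```

Call:
{"fn": "jog_arm", "kwargs": {"plan": [[[0,0,-0.15,0,0,0],[0,0,-0.35,0,0,0],[0,0,-0.5,0,0,0],[0,0,-0.5,0,0,0],[0,0,-0.3,0,0,0],[0,0,0,0,0,0]]]}}

```text
time_s: 18.75
position: [0.4808, 0.2756, 0.1071]
tool_rot: [[-0.935, -0.355, 0.003], [-0.355, 0.935, 0.001], [-0.003, -0.0, -1.0]]
ft_force: [0.2, -0.6, -1.7]
grip_width: 0.0122
```

```bash
python3 - <<'E'
from h import *
# pre-insert: home TCP shifted 90 mm along -monitor x
a=np.radians(79.41-90); u=np.array([np.cos(a),np.sin(a),0])
goto(np.array([.5419,.0469,.075])-0.085*u,79.41)
im,d,P,c=grab("wrist","w12")
E
```

```text
pos [0.4808 0.2756 0.1071] phi 110.79 F [ 0.2 -0.6 -1.7] grip 0.0122 t 18.75
 total units shift [ 2.42 -4.78  0.8 ] turn [0.   0.02 3.65]
```

View pics/w12.png

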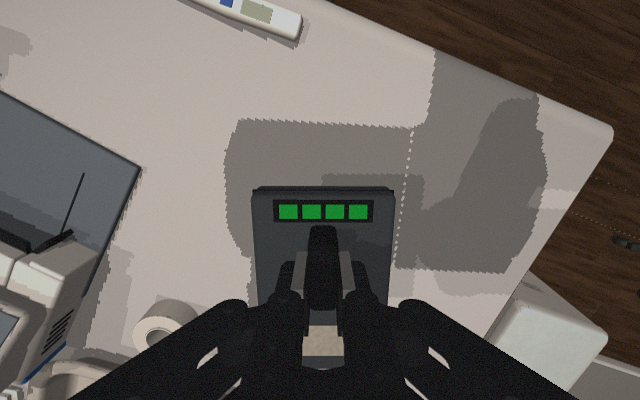

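Call:
{"fn": "jog_arm", "kwargs": {"plan": [[[0.2,-0.4,0,0,0,0],[0.4,-0.8,0,0,0,0],[0.4,-0.8,0,0,0,0],[0.4,-0.8,0,0,0,0],[0.4,-0.8,0,0,0,0],[0.4,-0.8,0,0,0,0.6],[0.2,-0.2,0,0,0,1],[0,0,0,0,0,1],[0,0,0,0,0,0.8],[0,0,0,0,0,0.25]]]}}

```text
time_s: 19.8
position: [0.4543, 0.0697, 0.1047]
tool_rot: [[-0.982, 0.188, -0.002], [0.188, 0.982, 0.0], [0.002, -0.0, -1.0]]
ft_force: [-0.7, 0.6, -2.2]
grip_width: 0.0119
```

Call:
{"fn": "jog_arm", "kwargs": {"plan": [[[0,0,0,0,0,0],[0,0,0,0,0,0]]]}}

```text
time_s: 20.0
position: [0.4546, 0.0698, 0.1051]
tool_rot: [[-0.983, 0.183, -0.001], [0.183, 0.983, 0.0], [0.001, -0.0, -1.0]]
ft_force: [0.0, -0.3, -1.6]
grip_width: 0.0122
```

```bash
python3 - <<'E'
from h import *
a=np.radians(79.41-90); u=np.array([np.cos(a),np.sin(a),0])
goto(np.array([.5419,.0469,.0435])-0.085*u,79.41)
im,d,P,c=grab("wrist","w13")
E
```

```text
pos [0.4546 0.0698 0.1051] phi 79.48 F [ 0.  -0.3 -1.6] grip 0.0122 t 20.0
 total units shift [-0.13 -0.16  1.54] turn [-0.   -0.01  0.01]
```

View pics/w13.png

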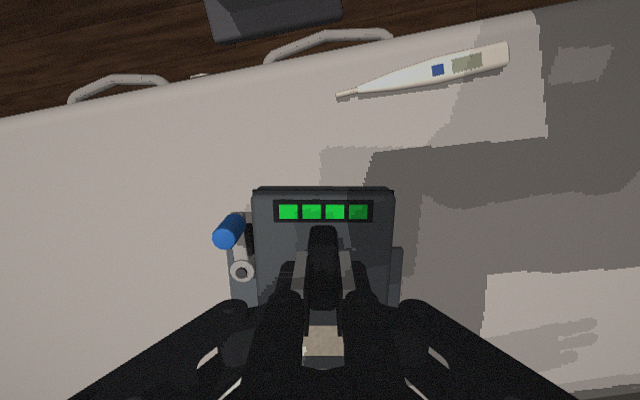

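Call:
{"fn": "jog_arm", "kwargs": {"plan": [[[0,-0.16,0.2,0,0,0],[0,0,0.4,0,0,0],[0,0,0.4,0,0,0],[0,0,0.3,0,0,0],[0,0,0.2,0,0,0],[0,0,0,0,0,0],[0,0,0,0,0,0]]]}}

```text
time_s: 20.75
position: [0.4539, 0.0634, 0.0458]
tool_rot: [[-0.983, 0.184, 0.0], [0.184, 0.983, -0.0], [-0.0, -0.0, -1.0]]
ft_force: [-0.0, 0.2, -2.7]
grip_width: 0.012
```

```bash
python3 - <<'E'
from h import *
a=np.radians(79.41-90); u=np.array([np.cos(a),np.sin(a),0])
goto(np.array([.5419,.0469,.0435])-0.085*u,79.41)
goto(np.array([.5419,.0469,.0435]),79.41)
E
```

```text
pos [0.4539 0.0634 0.0458] phi 79.42 F [-0.   0.2 -2.7] grip 0.012 t 20.75
 total units shift [-0.11 -0.    0.06] turn [-0.  0.  0.]
pos [0.4539 0.0634 0.0458] phi 79.42 F [-0.   0.2 -2.7] grip 0.012 t 20.75
 total units shift [-2.24 -0.    0.06] turn [-0.  0.  0.]
```

Call:
{"fn": "jog_arm", "kwargs": {"plan": [[[-0.1,0,0.04,0,0,0],[-0.25,0,0,0,0,0],[-0.25,0,0,0,0,0],[-0.2,0,0,0,0,0],[-0.2,0,0,0,0,0],[-0.15,0,0,0,0,0],[-0.15,0,0,0,0,0]]]}}

```text
time_s: 21.45
position: [0.5053, 0.0539, 0.044]
tool_rot: [[-0.983, 0.184, -0.0], [0.184, 0.983, 0.0], [0.0, -0.0, -1.0]]
ft_force: [0.4, 1.1, -2.4]
grip_width: 0.0122
```

Call:
{"fn": "jog_arm", "kwargs": {"plan": [[[-0.15,0,0,0,0,0],[-0.15,0,0,0,0,0],[-0.15,0,0,0,0,0],[-0.15,0,0,0,0,0],[-0.15,0,0,0,0,0]]]}}

```text
time_s: 21.95
position: [0.5348, 0.0484, 0.0441]
tool_rot: [[-0.983, 0.184, -0.0], [0.184, 0.983, -0.0], [0.0, -0.0, -1.0]]
ft_force: [0.4, -0.4, -2.7]
grip_width: 0.0122
```

```bash
python3 - <<'E'
from h import *
goto(np.array([.5419,.0469,.0435]),79.41)
s=env.observe(); print(s['wrist_torque'])
E
```

```text
pos [0.5348 0.0484 0.0441] phi 79.41 F [ 0.4 -0.4 -2.7] grip 0.0122 t 21.95
 total units shift [-0.18 -0.    0.02] turn [-0. -0. -0.]
[ 0.00458023  0.04779936 -0.03279103]
```

Call:
{"fn": "jog_arm", "kwargs": {"plan": [[[-0.05,0,0.02,0,0,0],[-0.05,0,0.02,0,0,0],[-0.05,0,0,0,0,0],[-0.03,0,0,0,0,0],[0,0,0,0,0,0]]]}}

```text
time_s: 22.45
position: [0.5415, 0.0471, 0.0425]
tool_rot: [[-0.983, 0.184, 0.0], [0.184, 0.983, -0.0], [-0.0, -0.0, -1.0]]
ft_force: [-0.6, 0.4, -1.8]
grip_width: 0.012
```

Call:
{"fn": "jog_arm", "kwargs": {"plan": [[[-0.03,0,0,0,0,0],[-0.03,0,0,0,0,0],[0,0,0,0,0,0]]]}}

```text
time_s: 22.75
position: [0.544, 0.0467, 0.0425]
tool_rot: [[-0.983, 0.184, 0.0], [0.184, 0.983, -0.0], [-0.0, 0.0, -1.0]]
ft_force: [0.3, -1.4, -2.3]
grip_width: 0.0121
```

Call:
{"fn": "jog_arm", "kwargs": {"plan": [[[-0.03,0,0,0,0,0],[-0.02,0,0,0,0,0],[0,0,0,0,0,0]]]}}

```text
time_s: 23.05
position: [0.5452, 0.0463, 0.0424]
tool_rot: [[-0.983, 0.184, -0.002], [0.184, 0.983, 0.0], [0.001, -0.0, -1.0]]
ft_force: [-3.8, -0.1, 0.3]
grip_width: 0.0123
```

```bash
python3 - <<'E'
from h import *
im,d,P,c=grab("wrist","w14")
E
```

```text
(no output)
```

View pics/w14.png

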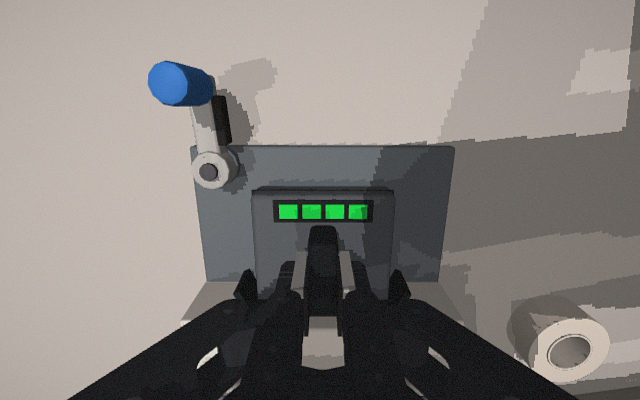

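Call:
{"fn": "jog_arm", "kwargs": {"plan": [[[-0.02,0,0.01,0,0,0],[-0.02,0,0,0,0,0],[0,0,0,0,0,0]]]}}

```text
time_s: 23.4
position: [0.5452, 0.0464, 0.0423]
tool_rot: [[-0.983, 0.183, -0.005], [0.183, 0.983, 0.0], [0.005, -0.001, -1.0]]
ft_force: [-12.2, -0.5, 8.8]
grip_width: 0.0121
```

Call:
{"fn": "jog_arm", "kwargs": {"plan": [[[-0.02,0,0.01,0,0,0],[0,0,0.01,0,0,0],[0,0,0,0,0,0]]]}}

```text
time_s: 23.7
position: [0.5452, 0.0464, 0.0423]
tool_rot: [[-0.983, 0.183, -0.006], [0.183, 0.983, 0.0], [0.006, -0.001, -1.0]]
ft_force: [-18.7, 1.1, 19.6]
grip_width: 0.0121
```

The pack stops solidly at 19 N forward and 20 N down, so it is at the wall and on the deck. I release and rise.

Call:
{"fn": "jog_arm", "kwargs": {"plan": [[[0.03,0,-0.02,0,0,0],[0,0,0,0,0,0],[0,0,0,0,0,0],[0,0,0,0,0,0],[0,0,-0.2,0,0,0],[0,0,-0.5,0,0,0],[0,0,-0.6,0,0,0],[0,0,-0.3,0,0,0],[0,0,0,0,0,0]]], "grip": -0.2}}

```text
time_s: 24.6
position: [0.5478, 0.046, 0.1078]
tool_rot: [[-0.983, 0.184, 0.004], [0.184, 0.983, -0.0], [-0.004, 0.0, -1.0]]
ft_force: [-0.2, 0.2, -0.1]
grip_width: 0.0342
```

```bash
python3 - <<'E'
from h import *
# open knob position
s,R,p=state()
im,d,P,c=grab("wrist","w15")
h=cv2.cvtColor(im,cv2.COLOR_RGB2HSV)
m=(h[...,0]>100)&(h[...,0]<125)&(h[...,1]>120)&(h[...,2]>60)&(P[...,0]>.4)&(P[...,0]<.5)&(abs(P[...,1])<.06)&(P[...,2]>.053)&(P[...,2]<.07)
X=P[m]; print(len(X),X.mean(0),X.min(0),X.max(0))
r=find("wrist","charged_pack")[0]; m=r['pixels']&(d>0); print(r['score'],r['rect'])
for lo,hi in[(.025,.035),(.05,.062)]:
    X=P[m]; X=X[(X[:,2]>lo)&(X[:,2]<hi)]; print(len(X),cv2.minAreaRect((X[:,:2]*1000).astype(np.float32)),np.median(X[:,2]))
goto([.4471,.0045,.037],84.5)
E
```

```text
654 [0.44814601 0.00520498 0.05643414] [ 0.44005344 -0.0033359   0.05315494] [0.45608835 0.01258378 0.05923299]
0.65 [271.2, 160.2, 377.2, 250.0]
6897 ((539.9757690429688, 47.710941314697266), (76.04531860351562, 60.87406921386719), 79.23751068115234) 0.03093062908954995
1078 ((542.7601318359375, 47.14687728881836), (15.129343032836914, 35.18144226074219), 79.04598236083984) 0.05651260068853162
pos [0.5466 0.0461 0.1056] phi 79.41 F [0.  0.3 0.2] grip 0.0338 t 24.7
 total units shift [ 2.25 -1.48  1.72] turn [-0.   -0.   -0.59]
```

View pics/w15.png

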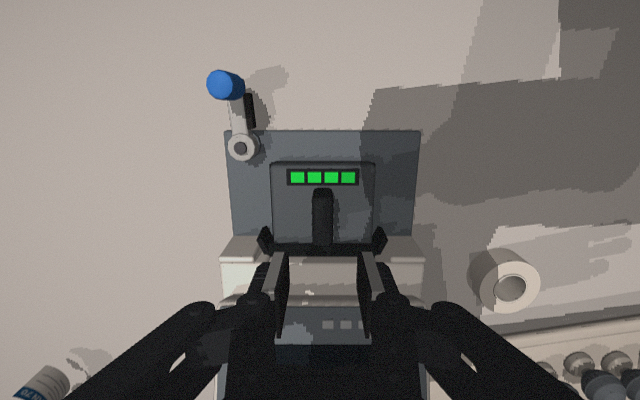

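The charged pack sits in the slot with all four cells green. Its rib is at (542.8, 47.1) mm, which matches the spent pack's position when it was home. The knob is now at (0.448, 0.005), and I go to it.

Call:
{"fn": "jog_arm", "kwargs": {"plan": [[[0.3,-0.2,0,0,0,0],[0.6,-0.41,0,0,0,0],[0.6,-0.41,0,0,0,0],[0.5,-0.34,0,0,0,0],[0.18,-0.12,0,0,0,-0.53],[0,0,0.2,0,0,0],[0,0,0.2,0,0,0],[0,0,0,0,0,0]]]}}

```text
time_s: 25.5
position: [0.4501, 0.0042, 0.0885]
tool_rot: [[-0.994, 0.106, -0.003], [0.106, 0.994, 0.001], [0.003, 0.0, -1.0]]
ft_force: [0.7, 0.1, -0.4]
grip_width: 0.0343
```

```bash
python3 - <<'E'
from h import *
goto([.450,.004,.038],84)
im,d,P,c=grab("wrist","w16")
h=cv2.cvtColor(im,cv2.COLOR_RGB2HSV)
m=(h[...,0]>100)&(h[...,0]<125)&(h[...,1]>120)&(h[...,2]>60)&(P[...,0]>.4)&(P[...,0]<.5)&(abs(P[...,1])<.06)&(P[...,2]>.053)&(P[...,2]<.07)
X=P[m]; print(len(X),X.mean(0),X.min(0),X.max(0))
E
```

```text
pos [0.4501 0.0042 0.0885] phi 83.9 F [ 0.7  0.1 -0.4] grip 0.0343 t 25.5
 total units shift [-0.   -0.01  1.26] turn [ 0.   -0.02 -0.01]
533 [0.44686761 0.00425379 0.05634544] [ 0.43967397 -0.00375445  0.05302637] [0.45532044 0.01215645 0.05855957]
```

View pics/w16.png

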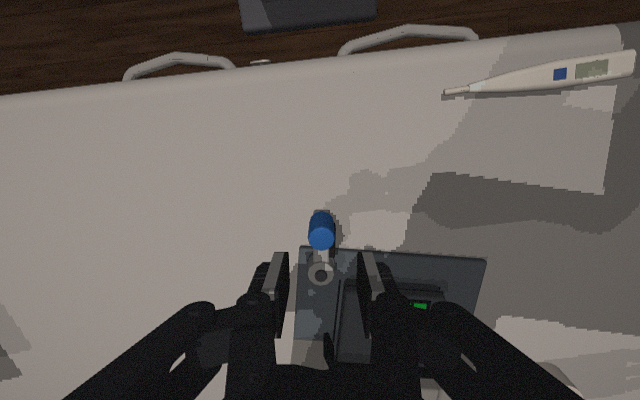

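The knob at (321,232) is centred between the pads. I descend and grip it.

Call:
{"fn": "jog_arm", "kwargs": {"plan": [[[0,0,0.3,0,0,0],[0,0,0.4,0,0,0],[0,0,0.3,0,0,0],[0,0,0.2,0,0,0],[0,0,0,0,0,0]]]}}

```text
time_s: 26.05
position: [0.4502, 0.0041, 0.0413]
tool_rot: [[-0.994, 0.105, -0.002], [0.105, 0.994, 0.0], [0.002, 0.0, -1.0]]
ft_force: [0.7, -0.3, -0.1]
grip_width: 0.0341
```

Call:
{"fn": "jog_arm", "kwargs": {"plan": [[[0,0,0,0,0,0],[0,0,0,0,0,0],[0,0,0,0,0,0],[0,0,0,0,0,0]]], "grip": -1, "squeeze": 25}}

```text
time_s: 26.45
position: [0.4506, 0.0039, 0.0425]
tool_rot: [[-0.994, 0.105, 0.001], [0.105, 0.994, -0.0], [-0.001, -0.0, -1.0]]
ft_force: [-0.4, -0.4, 1.6]
grip_width: 0.0154
```

Call:
{"fn": "jog_arm", "kwargs": {"plan": [[[-0.01,0.139,0,0,0,1],[-0.01,0.139,0,0,0,1],[-0.01,0.139,0,0,0,1],[-0.01,0.139,0,0,0,1],[-0.01,0.139,0,0,0,1],[-0.01,0.139,0,0,0,1]]]}}

```text
time_s: 27.05
position: [0.4684, 0.0314, 0.0426]
tool_rot: [[-0.531, 0.847, 0.003], [0.847, 0.531, -0.001], [-0.002, 0.002, -1.0]]
ft_force: [3.7, -2.6, -1.8]
grip_width: 0.0155
```

```bash
cat >> h.py <<'E'
def arc():
    s,R,p=state(); pin=np.array([.4871,.0002]); r=p[:2]-pin; a=np.radians(10.55); print(p.round(4),'phi',phi(R).round(2),'r',np.hypot(*r).round(4),'theta',np.degrees(np.arctan2(-(r@[np.cos(a),-np.sin(a)]),r@[np.sin(a),np.cos(a)])).round(1),s['ft_force'].round(1),s['wrist_torque'].round(2),s['grip_width'])
E
python3 -c "
from h import *
arc()"
```

```text
[0.4684 0.0314 0.0426] phi 32.07 r 0.0364 theta 41.5 [ 3.7 -2.6 -1.8] [-0.33 -0.54  0.16] 0.015525258109400019
```

Call:
{"fn": "jog_arm", "kwargs": {"plan": [[[-0.01,0.139,0,0,0,1],[-0.01,0.139,0,0,0,1],[-0.01,0.139,0,0,0,1],[-0.01,0.139,0,0,0,1],[0,0,0,0,0,0]]]}}

```text
time_s: 27.55
position: [0.4903, 0.0372, 0.0426]
tool_rot: [[0.036, 0.999, 0.004], [0.999, -0.036, -0.0], [-0.0, 0.004, -1.0]]
ft_force: [5.7, 0.1, 0.4]
grip_width: 0.0158
```

```bash
python3 -c "
from h import *
arc()"
```

```text
[0.4903 0.0372 0.0426] phi -2.08 r 0.0371 theta 5.6 [5.7 0.1 0.4] [ 0.04 -0.9   0.07] 0.01579522154987256
```

Call:
{"fn": "jog_arm", "kwargs": {"plan": [[[0,0.06,0,0,0,0.4],[0,0.04,0,0,0,0.2],[0,0.03,0,0,0,0],[0,0,0,0,0,0]]]}}

```text
time_s: 27.95
position: [0.494, 0.0369, 0.0425]
tool_rot: [[0.122, 0.993, 0.001], [0.993, -0.122, -0.0], [0.0, 0.001, -1.0]]
ft_force: [2.9, -0.2, 3.0]
grip_width: 0.0157
```

```bash
python3 -c "
from h import *
arc()"
```

```text
[0.494  0.0369 0.0425] phi -6.98 r 0.0374 theta -0.1 [ 2.9 -0.2  3. ] [ 0.09 -0.44  0.05] 0.015688763490841168
```

Call:
{"fn": "jog_arm", "kwargs": {"plan": [[[0,0.03,0,0,0,0.2],[0,0.03,0,0,0,0],[0,0,0,0,0,0]]]}}

```text
time_s: 28.25
position: [0.4958, 0.0367, 0.0424]
tool_rot: [[0.152, 0.988, -0.001], [0.988, -0.152, 0.0], [0.0, -0.001, -1.0]]
ft_force: [-0.3, 1.2, 7.0]
grip_width: 0.0156
```

```bash
python3 -c "
from h import *
arc()"
```

```text
[0.4958 0.0367 0.0424] phi -8.74 r 0.0375 theta -2.8 [-0.3  1.2  7. ] [ 0.11  0.09 -0.02] 0.015586352460374408
```

Call:
{"fn": "jog_arm", "kwargs": {"plan": [[[0,0.03,0,0,0,0],[0,0,0,0,0,0],[0,0,0,0,0,0]]]}}

```text
time_s: 28.55
position: [0.4962, 0.0366, 0.0424]
tool_rot: [[0.152, 0.988, -0.002], [0.988, -0.152, 0.0], [0.0, -0.002, -1.0]]
ft_force: [-2.6, 1.1, 7.5]
grip_width: 0.0156
```

Call:
{"fn": "jog_arm", "kwargs": {"plan": [[[0,0,0,0,0,0],[0,0,0,0,0,0],[0,0,0,0,0,0],[0,0,-0.2,0,0,0],[0,0,-0.5,0,0,0],[0,0,-0.6,0,0,0],[0,0,-0.6,0,0,0],[0,0,-0.6,0,0,0],[0,0,-0.3,0,0,0],[0,0,0,0,0,0]]], "grip": -0.2}}

```text
time_s: 29.55
position: [0.4979, 0.0364, 0.1561]
tool_rot: [[0.154, 0.988, 0.004], [0.988, -0.154, -0.001], [-0.0, 0.004, -1.0]]
ft_force: [-0.1, -0.6, -0.7]
grip_width: 0.034
```

```bash
python3 - <<'E'
from h import *
im,d,P,c=grab("wrist","w17")
h=cv2.cvtColor(im,cv2.COLOR_RGB2HSV)
m=(h[...,0]>100)&(h[...,0]<125)&(h[...,1]>120)&(h[...,2]>60)&(P[...,0]>.46)&(P[...,0]<.53)&(abs(P[...,1]-.03)<.06)&(P[...,2]>.053)&(P[...,2]<.07)
X=P[m]; print(len(X),X.mean(0),X.min(0),X.max(0))
r=find("wrist","charged_pack")[0]; m=r['pixels']&(d>0); print(r['score'],r['rect'])
for lo,hi in[(.025,.035),(.05,.062)]:
    X=P[m]; X=X[(X[:,2]>lo)&(X[:,2]<hi)]; print(len(X),cv2.minAreaRect((X[:,:2]*1000).astype(np.float32)),np.median(X[:,2]))
E
```

```text
296 [0.49528963 0.03970186 0.05641205] [0.48709797 0.03182334 0.05342315] [0.5031984  0.0467081  0.05818259]
0.61 [333.9, 133.7, 408.1, 223.9]
4718 ((539.3292236328125, 47.84857177734375), (76.1372299194336, 59.78447723388672), 79.24097442626953) 0.03091040608042301
810 ((543.18798828125, 47.08998489379883), (15.51913833618164, 35.757076263427734), 79.40277099609375) 0.05644536248010042
```

View pics/w17.png

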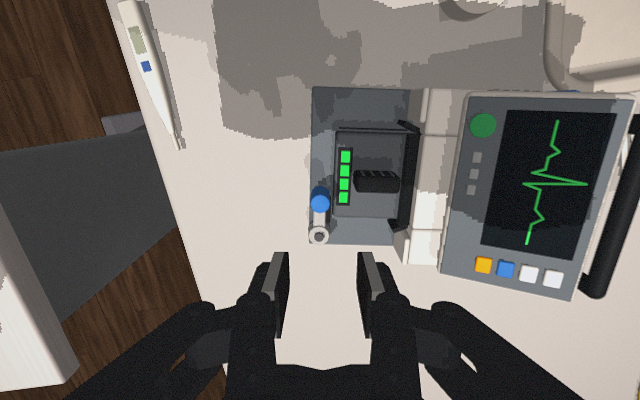

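The latch is shut: the knob top is at (495.3, 39.7) mm against (494.5, 39.9) at the start. The pack is home within 1 mm of where the spent one sat. Last I check the bin and the bystanders.

```bash
python3 - <<'E'
from h import *
im,d,P,c=grab("top","t18")
for q in ["bin","spent_pack","tape_roll","thermometer"]:
    for r in find("top",q)[:2]:
        m=r['pixels']&(d>0); X=P[m]; print(q,round(r['score'],2),np.round(r['rect']),np.median(X,0).round(3))
        lo,hi={'bin':(.055,.068),'spent_pack':(.018,.034)}.get(q,(0,.1)); X=X[(X[:,2]>lo)&(X[:,2]<hi)]
        if len(X)>5: print('  ',cv2.minAreaRect((X[:,:2]*1000).astype(np.float32)))
im2,d2,P2,c2=grab("side","s18")
for q in ["alcohol_bottle","tape_roll"]:
    for r in find("side",q)[:1]:
        m=r['pixels']&(d2>0); print(q,round(r['score'],2),np.median(P2[m],0).round(3))
print(env.observe()['ft_force'])
E
```

```text
bin 0.78 [424. 176. 502. 257.] [ 0.482 -0.405  0.021]
   ((481.328369140625, -384.3690185546875), (177.97488403320312, 139.7653350830078), 10.342780113220215)
spent_pack 0.71 [441. 191. 480. 240.] [ 0.482 -0.381  0.025]
   ((484.2960205078125, -384.3153076171875), (114.54177856445312, 77.15632629394531), 10.411322593688965)
alcohol_bottle 0.79 [ 0.669 -0.231  0.037]
tape_roll 0.9 [0.638 0.199 0.021]
[ 0.27228878 -0.25846342  0.80970586]
```

View pics/t18.png

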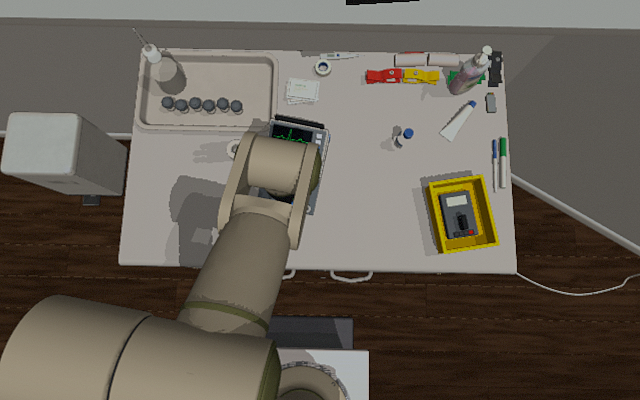

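The spent pack is within 3 mm of the bin centre, the bin is upright and the bystanders have not moved, so I hand the job in.

```bash
python3 -c "
from rig import close_job; print(close_job())"
```

```text
the job is handed in; nothing more can be done
None
```

I swung the latch aside to about 1.66 rad, drew the spent pack out and laid it in the yellow bin. Then I slid the charged pack in until it stopped firmly (about 19 N forward, 20 N down) and swung the latch shut. The job was handed in at about 30 s of the 72 s allowed; it reported no verdict.

My last checks, all from the camera images:
- **Charged pack:** its visible part was within 1 mm of where the spent pack's had been, straight and flat on the deck.
- **Latch:** the knob was back within 1 mm of its starting position, so it reads as shut.
- **Spent pack and bin:** the pack was about 3 mm from the bin's centre, and the bin was standing where it started.
- **Bystanders:** the bottle and tape roll measured within 1–2 mm of their starting positions. The arm hid the thermometer from the top camera, so I only saw it in the last wrist picture, where it looked undisturbed.
- **Robot:** it was clear of everything, with no contact force.

No check failed. One reading I could not explain: while I closed the latch, the force briefly pointed the way the knob was moving (up to 6 N).

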